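Unlock the cash box and hold its lid up by the key

TASK

Please open the cash box for me and hold it open: take the key with the square head from the key stand, push it fully home in the keyhole in the lid, wiggling it a little past the sticky pins, and turn it a quarter turn clockwise against its spring. The lid has no handle, so keep the key turned and lift the lid's front edge by it, at least four centimetres; finish there, still holding the turned key and the lid up, touching nothing but the key. Leave the other keys and the things on the table where they are.

Things in the scene. Friction and masses are not known exactly. Their poses are not given: they have to be found in the camera images.
- box_key: the cash box's key, with the square head; hangs upright in the stand. Origin: centre of the blade's lower end, z up the key. Flat two-sided steel bit 20 mm wide (x), 5 mm thick (y), z = 0 to 11 mm; round stem 5.4 mm thick to z = 40 mm; black head 30 mm wide (x), 10 mm thick (y), z = 40 to 74 mm: pinch it across its thickness. Half a turn about z makes no difference. 40 to 65 g
- round_key: another key, with a round head 34 mm across (10 mm thick), hanging upright in the same stand; origin at its lower end, head from 40 to 78 mm above it. Not wanted; leave it
- tee_key: a third key, with a low T-shaped head 40 mm wide, 10 mm thick, hanging upright in the same stand; origin at its lower end, head from 40 to 56 mm above it. Not wanted; leave it
- key_stand: wooden key stand, fixed to the table, 70 x 186 mm; origin: centre of its underside, y along the row. Three slots along y, at y = -52, 0 and 52 mm; each key hangs in one by the underside of its head on the top board (65 mm above the table), origin 25 mm above the table, its width along the row. Which key hangs in which slot varies
- cash_box: grey steel cash box, fixed to the table, 160 mm deep (x), 220 mm wide (y); origin: centre of its underside; x points from its front to its hinge side. The top of the closed lid is 100 mm above the table
- keyway (a point): centre of the keyhole's mouth, on the top face of the steel lock plate (48 x 40 mm) near the lid's front edge; 104 mm above the table while shut, moves with the lid. z points up out of the lid, x from front to hinge. The keyhole is a slot along x, 22 mm long, 7.2 mm wide, its edge bevelled: the key's bit goes in along x, either way round
- keyway_floor (a point): bottom of the keyhole on its axis, 17 mm below the mouth, moves with the lid: the key's lower end rests here when fully home (its head then ends 23 mm above the lock plate). Sticky pins 2 to 9 mm above the floor hold the key back: pushing past them takes some 8 to 15 N, less while wiggling the key's yaw (play about 0.1 rad). The key can turn only when home
- lock_rotor (a joint): the part of the lock that the key turns, rad: 0 at rest, growing clockwise seen from above to a stop at 1.57; a spring turns it back (0.03 N m at rest, 0.08 at the quarter turn). About 0.1 rad of play between key and rotor. Beyond about 1.2 the bolt under the lid is free; while turned, the key cannot come out, so it lifts the lid
- cash_lid (a joint): opening angle of the lid, rad, 0 shut, up to 1.5. It weighs 0.35 kg and falls shut when let go; the bolt holds it shut (within 2 mm) unless the key is turned
- lid_hinge (a point): middle of the lid's hinge line, 80 mm behind the box's centre, 85 mm above the table; the hinge line runs along this frame's y, and the lid opens by a positive turn about y (front edge up). The keyhole lies 125 mm in front of it
- lid_front (a point): middle of the lower front edge of the lid, 163 mm in front of the hinge; 85 mm above the table while shut
- mug: mug with a handle, 95 mm high, at the front right; leave it
- ramekin: small round glazed dish, 66 mm across, 34 mm high, at the front middle; leave it
- kitchen_timer: round wind-up timer, 58 mm across, 42 mm high, at the front left; leave it
- glass: drinking glass, 81 mm across, 92 mm high, at the back right; leave it
- salt_shaker: glass salt shaker, 90 mm high, at the back right; leave it
- pepper_mill: wooden pepper mill, 145 mm high, at the back right; leave it
- spice_jar: square glass spice jar, 96 mm high, at the back right; leave it

How it is judged:
On the way, in this order (a step that is already met when the one before it is completed fails the run):
1. the square-headed key is fully home in the keyhole, upright, not yet turned, the lid shut (distance between box_key and keyway_floor below 0.004 m and angle between box_key's own z axis and vertical below 0.12 rad and value of joint lock_rotor below 0.4 rad and value of joint cash_lid below 0.03 rad), for 0.1 s.
2. the key has turned the lock a quarter (at least 1.3 rad) while the lid is still down (value of joint lock_rotor above 1.3 rad and value of joint cash_lid below 0.1 rad and distance between box_key and keyway_floor below 0.007 m), for 0.1 s.
At the end, for the whole second after the job is handed in: the gripper still holds the square-headed key (over 1 N) in the lock (its lower end within 7 mm of the keyway floor), the lock is still turned by at least 1.25 rad, the lid's front edge is up by at least 35 mm and at rest, and neither fingers nor arm touch the box or its lid (value of joint lock_rotor above 1.25 rad and distance between box_key and keyway_floor below 0.007 m and height (world z) of lid_front above 0.12 m and velocity of joint cash_lid between -0.05 and 0.05 rad/s and contact force between the fingers and box_key above 1 N and contact force between each of the fingers, the arm and cash_box below 0.5 N); the arm keeps its last pose, push and grip.
It fails at once if one of the other keys is displaced by more than 25 mm (distance of any of round_key, tee_key from where it was at the start of the episode above 0.025 m).
It fails at once if one of the things on the table is displaced by more than 25 mm (distance of any of mug, ramekin, kitchen_timer, glass, salt_shaker, pepper_mill, spice_jar from where it was at the start of the episode above 0.025 m).
It also fails if it takes over 54 s, if anything falls off the work surface, if the arm or the gripper's body presses on something with over 40 N, if the wrist force passes 120 N, or if a joint passes its speed limit or range.

ROBOT

A 7-joint arm with a two-finger parallel gripper is mounted at the origin on a cart in front of the work surface, level with it; the furniture and walls round the work are solid. World frame = base frame: x ahead of the robot, y to its left, z up, the work surface at z = 0. Lengths are in m, angles in rad, forces in N, time in s.
With the tool pointing down it reaches from about 0.425 to 0.925 m from the base axis. Payload 6.8 kg.
Tool frame: the origin (TCP) lies on the front face of the gripper's body, between the roots of the fingers; the fingertips stand 80 mm ahead of it and the grasp point (between the pads) lies 61 mm ahead of it (r.pinch_z is the distance from the TCP to the grasp point, in m); z points along the fingers, y is the line along which they close (so a half turn about z gives the same grasp; the last joint's range is limited). The gripper opens to 88 mm and grips with 3 to 60 N. Pads are 20 mm wide; open, the fingers measure 115 mm over their backs; the gripper's body (75 mm by 178 mm) begins 61 mm behind the grasp point.
Start: joints at [-1.316, 0.477, 0.022, 1.555, -0.011, 1.109, -0.083], TCP at [0.24, 0.631, 0.303] pointing down, gripper open.
Joint ranges: [-2.96, 2.96], [-0.34, 2.1], [-1.41, 1.46], [0.24, 2.44], [-1.37, 4.51], [0.17, 1.92], [-2.96, 2.96]. Speed limits (rad/s): [2.39, 2.39, 3.14, 3.14, 3.14, 3.14, 3.14].

INTERFACE

Orientations are given as a rotation vector (axis times angle).
In Python, from rig import sensors, optics, order, r gives the robot as it stands.
- The arm moves only by the tool move_arm, never from a script. Its argument "deltas" is a list of rows, each an object of numbers: "x", "y", "z": the shift along the tool's x, y, z in units of 0.2 m (1.0 is 0.2 m); "wx", "wy", "wz": the turn, a rotation vector about the tool's x, y, z in units of pi rad (1.0 is pi rad); "hand": the opening, from 0 (shut) to 1 (fully open). In form: [{"x": .., "y": .., "z": .., "wx": .., "wy": .., "wz": .., "hand": ..}, ...]. A call has 1 to 10 rows; each row shifts and turns the commanded pose from where the row before left it, along the tool's axes as they then stand; what a row does not reach is not made up. A row lasts 1/10 s, in which the tool goes at most 50 mm and 8.59 degrees, less where a joint would pass 70% of its speed; a pose out of reach is approached as far as the arm can. A call with a number of a shift or a turn outside -1 to 1 is refused whole. A call with a gripper value outside its range is refused whole. The fingers move at their own pace and stop on an object; "force" is the grip in N (left out, the last holds). Time passes only in rows, so rows that do not move let the fingers close. It gives the time, the measured TCP pose, the force, the opening and the grip force at its end, in the units of the state.
- sensors.sense(): the state, without advancing time (a new reading comes with each control period).
- optics.capture(name): name is "scene" or "top" or "wrist"; returns a dict with "pixels" (420x560x3 uint8, blue, green, red), "depth" (420x560 float32, m along the optical axis (not along the pixel's ray), 0 where there is no reading), "vfov" (degrees; the focal length in pixels is half the picture's height over the tangent of half this angle, whatever the lens; pixels are square), "cx", "cy" (the principal point, pixels), "dist_coeffs" ([k1, k2, p1, p2, k3] as OpenCV has them; the pictures are not rectified), "rvec" (rotation vector, rad) and "tvec" (3), from world to camera coordinates, as OpenCV has them. Camera axes: x right, y down, z forward; pixel columns grow to the right and rows downward; lengths in m; the calibration is good to about 2 mm. A picture is of the moment at which its call begins.
- order.close_job(): hands the job in; it is judged then, once.
The state is a dict: "t": time; "joint_pos": joint angles; "joint_vel": joint speeds; "joint_torque": joint torques, N m; "eef_pos": TCP position; "eef_rot": TCP orientation; "wrist_force": force on the tool from outside, world axes, zero at the start; "wrist_torque": the same for the moment, N m; "gripper_width": opening from 0.0 (shut) to 1.0 (fully open); "grip_force": force on a finger pad.
Only numpy, scipy, OpenCV 4.12 (cv2) and the standard library are available. Lean on these libraries where they do the work, as an engineer would, in place of code of your own. Each camera call takes 0.05 s, during which the arm holds its last target. There are 200 camera calls.

## Working session

There is one attempt and no reset: what is moved stays moved. The work goes in short steps, Python scripts to look and compute and a tool call to move; the robot and the scene stay as the last step left them, time stands still between calls to the robot, and variables do not carry over. Pictures are saved under pics/ and viewed, at most 10 in all, crops included, and the job is handed in when it is done.

Besides the shell and the picture viewer there is one more tool, called by a JSON object that holds its "name" and its "arguments". move_arm: Moves the arm, as the interface text tells. Its arguments: {"type":"object","properties":{"deltas":{"type":"array","items":{"type":"object","properties":{"x":{"type":"number"},"y":{"type":"number"},"z":{"type":"number"},"wx":{"type":"number"},"wy":{"type":"number"},"wz":{"type":"number"},"hand":{"type":"number"}}}},"force":{"type":"number"}},"required":["deltas"]}

```bash
mkdir -p pics; ls; cat > h.py <<'E'
import numpy as np, cv2
from rig import sensors, optics, order, r
def cam(n):
    c=optics.capture(n); h=c["pixels"].shape[0]; f=h/2/np.tan(np.radians(c["vfov"])/2)
    c["K"]=np.array([[f,0,c["cx"]],[0,f,c["cy"]],[0,0,1]]); c["R"]=cv2.Rodrigues(np.array(c["rvec"],float))[0]; c["t"]=np.array(c["tvec"],float).ravel(); c["D"]=np.array(c["dist_coeffs"],float); return c
def ray(c,uv):
    n=cv2.undistortPoints(np.array(uv,float).reshape(-1,1,2),c["K"],c["D"]).reshape(-1,2)
    d=np.c_[n,np.ones(len(n))]@c["R"]; return -c["R"].T@c["t"],d
def onz(c,uv,z):
    o,d=ray(c,uv); return o+d*((z-o[2])/d[:,2])[:,None]
def dep(c,uv):
    o,d=ray(c,uv); uv=np.array(uv).reshape(-1,2).astype(int); return o+d*c["depth"][uv[:,1],uv[:,0]][:,None]
E
python3 - <<'E'
from h import *
for n in("scene","top","wrist"):
    c=cam(n); cv2.imwrite(f"pics/{n}0.png",c["pixels"]); np.savez(f"{n}0.npz",**c); print(n,-c["R"].T@c["t"],c["R"][2],c["K"][0,0])
print(sensors.sense())
E
```

```text
pics
scene [-0.04287854 -0.31978846  1.09318831] [ 0.48665009  0.2424829  -0.83926976] 396.6115647120368
top [ 0.31745745 -0.02197257  1.20721292] [ 0.20997961 -0.01573259 -0.97757918] 464.61473157282416
wrist [0.16955313 0.656161   0.38346526] [ 0.2524972  -0.0978169  -0.96264065] 294.117349359278
{'t': 0.15, 'joint_pos': array([-1.31609157,  0.47761065,  0.02234682,  1.55617933, -0.01147231,
        1.10928143, -0.08309714]), 'joint_vel': array([ 8.35413451e-04, -2.47909631e-03,  1.06555989e-03, -1.82831139e-03,
        3.49908951e-05, -7.12576819e-04, -2.50042717e-04]), 'joint_torque': array([ 2.47517404e-03, -5.83288622e+01,  1.53675880e+00, -2.72875446e+01,
       -5.42096898e-02,  1.45137167e-02,  7.55451015e-05]), 'eef_pos': array([0.23944073, 0.63074789, 0.30192372]), 'eef_rot': array([-5.66697547e-01, -3.08992871e+00,  2.11198130e-03]), 'wrist_force': array([-0.17219697, -0.05375228,  0.83215694]), 'wrist_torque': array([ 0.02277006, -0.03167228, -0.05029357]), 'grip_force': 0.0, 'gripper_width': 0.9989186969972139}
```

View pics/top0.png

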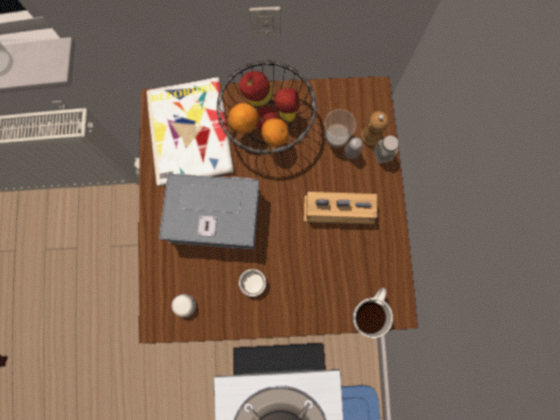

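View pics/scene0.png

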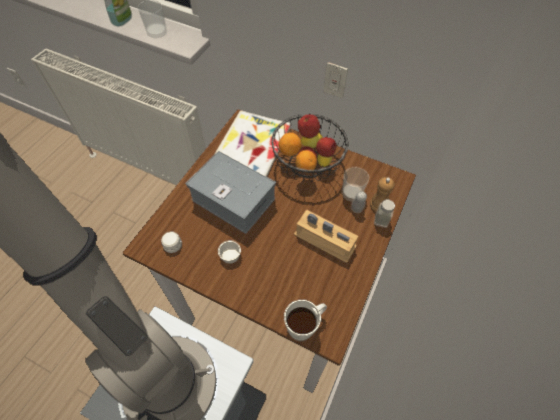

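Top view: key stand at about (341,207) with dark heads at (322,203), (343,203) and (363,205). The lock plate is at (207,226), with the box front facing the robot. I'll zoom in on both.

```bash
python3 - <<'E'
from h import *
t=cv2.imread("pics/top0.png"); s=cv2.imread("pics/scene0.png")
def cr(i,u,v,w=90,h=66): return cv2.resize(i[v:v+h,u:u+w],(390,286),interpolation=cv2.INTER_CUBIC)
a=np.vstack([np.hstack([cr(t,298,173),cr(t,165,195)]),np.hstack([cr(s,283,200),cr(s,185,155)])])
cv2.imwrite("pics/crop0.png",a)
c=dict(np.load("top0.npz")); 
for z,uv in((.1,[(322,203),(343,203),(363,205)]),(.104,[(207,226)])): print(onz(c,uv,z).round(4),dep(c,uv).round(4))
E
```

```text
[[ 0.5616 -0.1368  0.1   ]
 [ 0.5587 -0.1883  0.1   ]
 [ 0.551  -0.2372  0.1   ]] [[ 0.5627 -0.1373  0.095 ]
 [ 0.559  -0.1885  0.0989]
 [ 0.5553 -0.2411  0.0796]]
[[0.5192 0.1451 0.104 ]] [[0.5221 0.1475 0.0883]]
```

View pics/crop0.png

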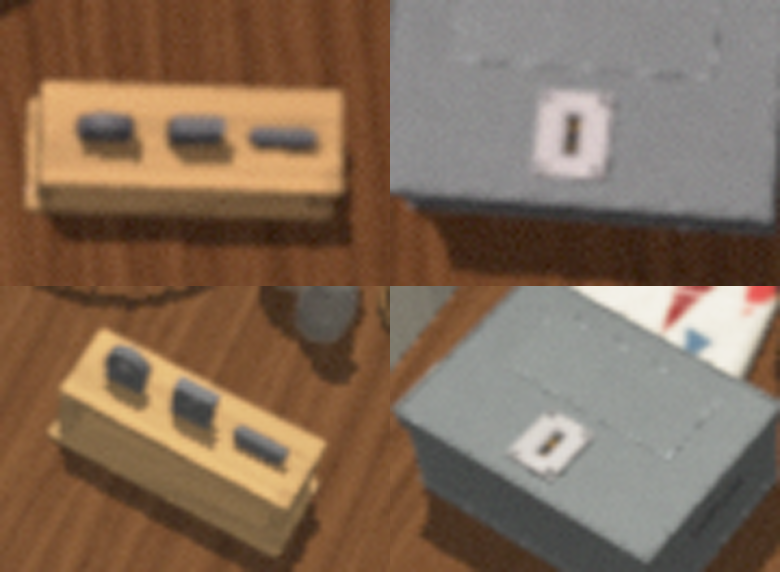

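Crop: the heads from left to right are round, square (middle slot) and T. The slot runs roughly along world x, slightly rotated. Next I'll measure positions and orientations by mask.

```bash
cat > m.py <<'E'
from h import *
def blob(mask,box):
    u0,v0,u1,v1=box; m=np.zeros_like(mask); m[v0:v1,u0:u1]=mask[v0:v1,u0:u1]
    n,l,s,ce=cv2.connectedComponentsWithStats(m.astype(np.uint8)); k=1+np.argmax(s[1:,4]); return np.argwhere(l==k)[:,::-1].astype(float),s[k]
def yaw(P):
    q=cv2.minAreaRect(np.float32(P[:,:2]*1000)); b=cv2.boxPoints(q); e=b[1]-b[0],b[2]-b[1]
    e=max(e,key=np.linalg.norm); return np.array(q[0])/1000,np.array(q[1]),np.degrees(np.arctan2(e[1],e[0]))
E
python3 - <<'E'
from m import *
for n,sb,pb in(("top",(298,185,385,230),(190,210,225,245)),("scene",(290,205,362,262),(205,175,240,205))):
    c=dict(np.load(n+"0.npz")); im=c["pixels"]; hsv=cv2.cvtColor(im,cv2.COLOR_BGR2HSV).astype(int)
    wood=(hsv[...,1]>60)&(hsv[...,2]>150)
    uv,s=blob(wood,sb); hull=cv2.convexHull(np.float32(uv)).reshape(-1,2); print(n,"stand",s,yaw(onz(c,hull,.065)))
    dark=(hsv[...,2]<140)&(hsv[...,1]<90); m=np.zeros_like(dark); m[sb[1]:sb[3],sb[0]:sb[2]]=dark[sb[1]:sb[3],sb[0]:sb[2]]
    nn,l,st,ce=cv2.connectedComponentsWithStats(m.astype(np.uint8))
    for k in range(1,nn):
        if st[k,4]>15: uvk=np.argwhere(l==k)[:,::-1]; print(" dark",st[k],onz(c,[ce[k]],.099).round(4),yaw(onz(c,uvk,.099)))
    white=(im.min(2)>150)&(hsv[...,1]<60)
    uv,s=blob(white,pb); hull=cv2.convexHull(np.float32(uv)).reshape(-1,2); print(" plate",s,yaw(onz(c,hull,.104)))
    hol=np.zeros(white.shape,np.uint8); cv2.fillConvexPoly(hol,np.int32(hull),1); hol=cv2.erode(hol,np.ones((5,5)))
    gr=im.min(2).astype(float); ys,xs=np.nonzero(hol&(gr<130)); w=150-gr[ys,xs]
    print(" hole",len(xs),onz(c,[(np.average(xs,weights=w),np.average(ys,weights=w))],.104))
E
```

```text
top stand [ 304  191   73   30 1447] (array([ 0.56060236, -0.18629495]), array([184.53163147,  74.80382538]), np.float32(86.88371))
 dark [316 200  13   6  70] [[ 0.5633 -0.1373  0.099 ]] (array([ 0.5630495, -0.1370079]), array([29.56298637, 12.56070423]), np.float32(86.84474))
 dark [337 201  12   6  61] [[ 0.5588 -0.1875  0.099 ]] (array([ 0.5577724, -0.1872023]), array([27.34076881, 12.56547451]), np.float32(86.867805))
 dark [356 203  15   4  55] [[ 0.5524 -0.2372  0.099 ]] (array([ 0.55249005, -0.23748834]), array([34.78938293,  7.55098438]), np.float32(86.845665))
 plate [197 215  19  21 312] (array([0.52190454, 0.14721805]), array([43.73981476, 49.10695648]), np.float32(-3.0229025))
 hole 24 [[0.52025211 0.14620331 0.104     ]]
scene stand [296 209  63  42 824] (array([ 0.56012329, -0.18968417]), array([187.8915863 ,  64.42046356]), np.float32(84.914375))
 dark [351 205  11   8  81] [[ 0.6479 -0.2405  0.099 ]] (array([ 0.64709125, -0.24068695]), array([25.04994583, 31.56305122]), np.float32(-62.948475))
 dark [308 214  10  11  72] [[ 0.5532 -0.1381  0.099 ]] (array([ 0.55390118, -0.13831996]), array([30.67099762, 26.01710701]), np.float32(86.033325))
 dark [323 223  10  10  71] [[ 0.5475 -0.189   0.099 ]] (array([ 0.54794104, -0.18868993]), array([30.6012249 , 24.07757378]), np.float32(86.052666))
 dark [337 233  12   8  50] [[ 0.5384 -0.2396  0.099 ]] (array([ 0.53760193, -0.23893488]), array([35.54426956, 13.28719521]), np.float32(85.87859))
 plate [205 175  35  23 365] (array([0.53774573, 0.16191486]), array([ 82.00780487, 106.64817047]), np.float32(-20.064941))
 hole 8 [[0.51595762 0.14934469 0.104     ]]
```

```bash
cat > plan.py <<'E'
import sys
from h import *
from scipy.spatial.transform import Rotation as Ro
def show(pos,ydeg,R=None):
    s=sensors.sense(); T=Ro.from_rotvec(s["eef_rot"]).as_matrix(); a=np.radians(ydeg)
    y=np.array([np.cos(a),np.sin(a),0]); z=np.array([0,0,-1.]); G=np.c_[np.cross(y,z),y,z]
    d=T.T@(np.array(pos)-s["eef_pos"])/.2; w=Ro.from_matrix(T.T@G).as_rotvec()/np.pi
    print("pos",s["eef_pos"].round(4),"yang",np.degrees(np.arctan2(T[1,1],T[0,1])).round(2),"F",s["wrist_force"].round(2),"t",s["t"],"j",s["joint_pos"].round(2))
    print("total shift units",d.round(4),"rows@.25:",(np.linalg.norm(d)/.25).round(2),"| turn units",w.round(4),"rows@.047",(np.linalg.norm(w)/.047).round(2))
if __name__=="__main__": v=[float(i) for i in sys.argv[1:]]; show(v[:3],v[3])
E
python3 plan.py .52 .146 .26 86
```

```text
pos [0.2394 0.6307 0.3019] yang 69.21 F [-0.17 -0.05  0.83] t 0.15 j [-1.32  0.48  0.02  1.56 -0.01  1.11 -0.08]
total shift units [-2.1716 -1.7679  0.2123] rows@.25: 11.23 | turn units [-0.0004 -0.     -0.0933] rows@.047 1.98
```

{"name": "move_arm", "arguments": {"deltas": [{"x":-0.15,"y":-0.12,"z":0.01},{"x":-0.18,"y":-0.147,"z":0.02},{"x":-0.18,"y":-0.147,"z":0.02},{"x":-0.18,"y":-0.147,"z":0.02},{"x":-0.18,"y":-0.147,"z":0.02},{"x":-0.18,"y":-0.147,"z":0.02},{"x":-0.18,"y":-0.147,"z":0.02},{"x":-0.18,"y":-0.147,"z":0.02},{"x":-0.18,"y":-0.147,"z":0.02},{"x":-0.18,"y":-0.147,"z":0.02}]}}

```text
validation failed for argument at $.de...
```

{"name": "move_arm", "arguments": {"deltas": [{"x":-0.18,"y":-0.147,"z":0.02},{"x":-0.18,"y":-0.147},{"x":-0.04,"y":-0.03},{"wz":-0.046},{"wz":-0.047},{},{},{}]}}

```text
validation failed for argument at $.de...
```

```bash
python3 - <<'E'
from plan import *
c=cam("wrist"); cv2.imwrite("pics/wlock.png",c["pixels"]); np.savez("wlock.npz",**c); show([.58,-.188,.26],-4)
print(cv2.projectPoints(np.array([[.52,.146,.104]]),np.array(c["rvec"],float),c["t"],c["K"],c["D"])[0])
E
```

```text
pos [0.2395 0.6308 0.3021] yang 69.21 F [0.32 0.58 0.92] t 0.2 j [-1.32  0.48  0.02  1.56 -0.01  1.11 -0.08]
total shift units [-3.0448 -3.223   0.2142] rows@.25: 17.76 | turn units [-3.000e-04  2.000e-04  4.067e-01] rows@.047 8.65
[[[ 25.29268529 508.53660942]]]
```

View pics/wlock.png

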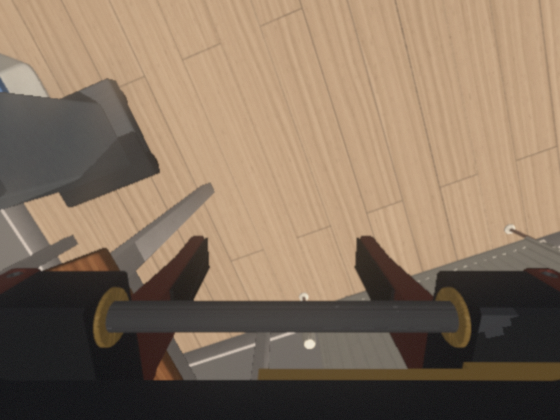

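The wrist view shows only the floor, with the fingers at about (190,270) and (375,270), because the moves were refused. I'll give every row all its fields.

{"name": "move_arm", "arguments": {"deltas": [{"x":-0.15,"y":-0.12,"z":0.01,"wx":0,"wy":0,"wz":0,"hand":1},{"x":-0.18,"y":-0.147,"z":0.02,"wx":0,"wy":0,"wz":0,"hand":1},{"x":-0.18,"y":-0.147,"z":0.02,"wx":0,"wy":0,"wz":0,"hand":1},{"x":-0.18,"y":-0.147,"z":0.02,"wx":0,"wy":0,"wz":0,"hand":1},{"x":-0.18,"y":-0.147,"z":0.02,"wx":0,"wy":0,"wz":0,"hand":1},{"x":-0.18,"y":-0.147,"z":0.02,"wx":0,"wy":0,"wz":0,"hand":1},{"x":-0.18,"y":-0.147,"z":0.02,"wx":0,"wy":0,"wz":0,"hand":1},{"x":-0.18,"y":-0.147,"z":0.02,"wx":0,"wy":0,"wz":0,"hand":1},{"x":-0.18,"y":-0.147,"z":0.02,"wx":0,"wy":0,"wz":0,"hand":1},{"x":-0.18,"y":-0.147,"z":0.02,"wx":0,"wy":0,"wz":0,"hand":1}], "force": 40}}

```text
t: 1.2
eef_pos: [0.4687, 0.2339, 0.2646]
eef_rot: [0.566, 3.09, 0.001]
wrist_force: [0.6, 1.3, -0.8]
gripper_width: 1.005
grip_force: 0.0
```

{"name": "move_arm", "arguments": {"deltas": [{"x":-0.18,"y":-0.147,"z":0.02,"wx":0,"wy":0,"wz":0,"hand":1},{"x":-0.18,"y":-0.147,"z":0,"wx":0,"wy":0,"wz":0,"hand":1},{"x":0,"y":0,"z":0,"wx":0,"wy":0,"wz":-0.046,"hand":1},{"x":0,"y":0,"z":0,"wx":0,"wy":0,"wz":-0.047,"hand":1},{"x":0,"y":0,"z":0,"wx":0,"wy":0,"wz":0,"hand":1},{"x":0,"y":0,"z":0,"wx":0,"wy":0,"wz":0,"hand":1},{"x":0,"y":0,"z":0,"wx":0,"wy":0,"wz":0,"hand":1}]}}

```text
t: 1.9
eef_pos: [0.5144, 0.1554, 0.2606]
eef_rot: [-0.114, -3.139, -0.0]
wrist_force: [0.2, 0.3, -0.2]
gripper_width: 0.999
grip_force: 0.0
```

```bash
python3 - <<'E'
from plan import *
c=cam("wrist"); cv2.imwrite("pics/wlock1.png",c["pixels"]); np.savez("wlock.npz",**c); show([.56,-.188,.26],-4)
print(cv2.projectPoints(np.array([[.52,.146,.104]]),np.array(c["rvec"],float),c["t"],c["K"],c["D"])[0])
E
```

```text
pos [0.5143 0.1555 0.2606] yang 85.86 F [ 0.93 -0.03 -0.11] t 1.95 j [-0.54  0.3   0.16  1.94 -0.06  0.91  1.15]
total shift units [-0.3516 -1.6963  0.0032] rows@.25: 6.93 | turn units [-0.     -0.      0.4992] rows@.047 10.62
[[[272.40714287 222.76480315]]]
```

View pics/wlock1.png

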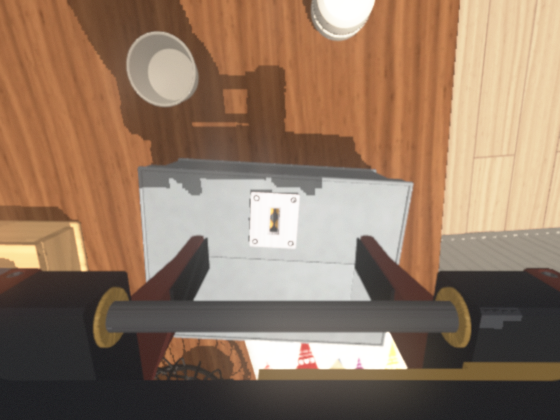

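Lock plate corners are at about (250,191), (299,193), (297,248) and (248,246), with the slot at (275,221). I'll measure it, then go to the key.

{"name": "move_arm", "arguments": {"deltas": [{"x":-0.05,"y":-0.22,"z":0,"wx":0,"wy":0,"wz":0,"hand":1},{"x":-0.05,"y":-0.245,"z":0,"wx":0,"wy":0,"wz":0,"hand":1},{"x":-0.05,"y":-0.245,"z":0,"wx":0,"wy":0,"wz":0,"hand":1},{"x":-0.05,"y":-0.245,"z":0,"wx":0,"wy":0,"wz":0,"hand":1},{"x":-0.05,"y":-0.245,"z":0,"wx":0,"wy":0,"wz":0,"hand":1},{"x":-0.05,"y":-0.245,"z":0,"wx":0,"wy":0,"wz":0,"hand":1},{"x":-0.05,"y":-0.245,"z":0,"wx":0,"wy":0,"wz":0,"hand":1},{"x":0,"y":0,"z":0,"wx":0,"wy":0,"wz":0.047,"hand":1},{"x":0,"y":0,"z":0,"wx":0,"wy":0,"wz":0.047,"hand":1},{"x":0,"y":0,"z":0,"wx":0,"wy":0,"wz":0.047,"hand":1}]}}

```text
t: 2.95
eef_pos: [0.5605, -0.1873, 0.2605]
eef_rot: [-0.811, -3.035, 0.0]
wrist_force: [0.2, -0.6, -0.1]
gripper_width: 1.0
grip_force: 0.0
```

{"name": "move_arm", "arguments": {"deltas": [{"x":0,"y":0,"z":0,"wx":0,"wy":0,"wz":0.047,"hand":1},{"x":0,"y":0,"z":0,"wx":0,"wy":0,"wz":0.047,"hand":1},{"x":0,"y":0,"z":0,"wx":0,"wy":0,"wz":0.047,"hand":1},{"x":0,"y":0,"z":0,"wx":0,"wy":0,"wz":0.047,"hand":1},{"x":0,"y":0,"z":0,"wx":0,"wy":0,"wz":0.047,"hand":1},{"x":0,"y":0,"z":0,"wx":0,"wy":0,"wz":0.047,"hand":1},{"x":0,"y":0,"z":0,"wx":0,"wy":0,"wz":0.047,"hand":1},{"x":0,"y":0,"z":0,"wx":0,"wy":0,"wz":0.03,"hand":1},{"x":0,"y":0,"z":0,"wx":0,"wy":0,"wz":0,"hand":1},{"x":0,"y":0,"z":0,"wx":0,"wy":0,"wz":0,"hand":1}]}}

```text
t: 3.95
eef_pos: [0.5606, -0.1865, 0.2606]
eef_rot: [-2.296, -2.145, 0.0]
wrist_force: [-0.2, 0.3, -0.0]
gripper_width: 1.0
grip_force: 0.0
```

```bash
python3 - <<'E'
from plan import *
from m import *
c=dict(np.load("wlock.npz")); im=c["pixels"]; hsv=cv2.cvtColor(im,cv2.COLOR_BGR2HSV).astype(int)
white=(im.min(2)>195)
uv,s=blob(white,(235,180,312,258)); q=cv2.minAreaRect(np.float32(uv)); print("plate",s,q)
hull=cv2.convexHull(np.float32(uv)).reshape(-1,2); print(yaw(onz(c,hull,.104)))
ys,xs=np.nonzero((im.min(2)<140)[200:242,262:288]); P=np.c_[xs+262,ys+200]; print("slot",len(xs),P.min(0),P.max(0),yaw(onz(c,P,.104)))
c=cam("wrist"); cv2.imwrite("pics/wkey.png",c["pixels"]); np.savez("wkey.npz",**c); show([.56,-.188,.26],-4)
E
```

```text
plate [ 235  180   77   78 5168] ((272.9999694824219, 218.49996948242188), (76.99998474121094, 75.99998474121094), 90.0)
(array([0.51747589, 0.14645216]), array([67.1133728 , 68.90143585]), np.float32(-4.1841607))
slot 154 [270 209] [278 231] (array([0.51770392, 0.14757887]), array([ 6.05531597, 19.97102737]), np.float32(-8.036742))
pos [ 0.5606 -0.1867  0.2606] yang -3.92 F [ 0.48  0.52 -0.05] t 4.0 j [-0.28  0.45  0.66  1.84 -0.33  0.97  0.45]
total shift units [-0.0069 -0.0023  0.0032] rows@.25: 0.03 | turn units [-0.      0.      0.0005] rows@.047 0.01
```

View pics/wkey.png

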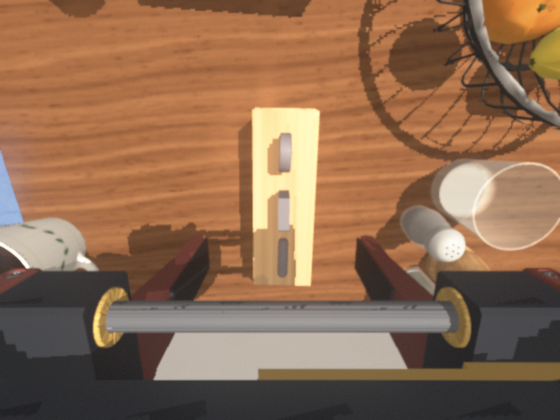

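Wrist view over the stand: round key at (285,152), square at (284,210), tee at (283,258). The glass and shaker are to the right at (500,200) and (430,230).

```bash
python3 - <<'E'
from m import *
c=dict(np.load("wkey.npz")); im=c["pixels"]; hsv=cv2.cvtColor(im,cv2.COLOR_BGR2HSV).astype(int)
g=(hsv[...,1]<75)
for b in((262,125,312,180),(262,183,312,233),(265,235,305,282)):
    uv,s=blob(g,b); print(s, cv2.minAreaRect(np.float32(uv)), "edges@.099", onz(c,[(s[0],s[1]+s[3]/2),(s[0]+s[2],s[1]+s[3]/2),(s[0]+s[2]/2,s[1]),(s[0]+s[2]/2,s[1]+s[3])],.099)[:,:2].round(4).tolist())
print(onz(c,[(254,109),(318,110),(310,285),(254,283)],.065).round(4))
print("shaker left",onz(c,[(402,212),(437,240)],.08).round(3), "glass",onz(c,[(433,190),(474,215)],.09).round(3))
cl=dict(np.load("wlock.npz")); i2=cl["pixels"]
a=np.hstack([cv2.resize(im[120:285,240:330],(300,550),interpolation=2),cv2.resize(i2[180:260,235:312],(500,520),interpolation=2)[:, :] if 0 else cv2.copyMakeBorder(cv2.resize(i2[180:260,235:312],(480,500),interpolation=2),0,50,0,0,0)])
cv2.imwrite("pics/crop1.png",a)
E
```

```text
[ 289  125   23   55 1014] ((300.0, 152.0), (54.0, 22.0), 90.0) edges@.099 [[0.5693, -0.1362], [0.588, -0.1375], [0.5798, -0.1152], [0.5775, -0.1595]]
[296 183  16  50 730] ((303.5, 207.5), (49.0, 15.0), 90.0) edges@.099 [[0.5724, -0.1836], [0.5861, -0.1846], [0.5803, -0.1623], [0.5782, -0.207]]
[278 239  10  38 322] ((282.28302001953125, 257.4905700683594), (8.774319648742676, 37.1822624206543), 2.4895529747009277) edges@.099 [[0.5536, -0.2294], [0.5626, -0.23], [0.5593, -0.2113], [0.5568, -0.2487]]
[[ 0.5411 -0.0988  0.065 ]
 [ 0.5982 -0.1036  0.065 ]
 [ 0.5836 -0.2789  0.065 ]
 [ 0.5247 -0.2725  0.065 ]]
shaker left [[ 0.671 -0.2    0.08 ]
 [ 0.706 -0.23   0.08 ]] glass [[ 0.693 -0.178  0.09 ]
 [ 0.731 -0.204  0.09 ]]
```

View pics/crop1.png

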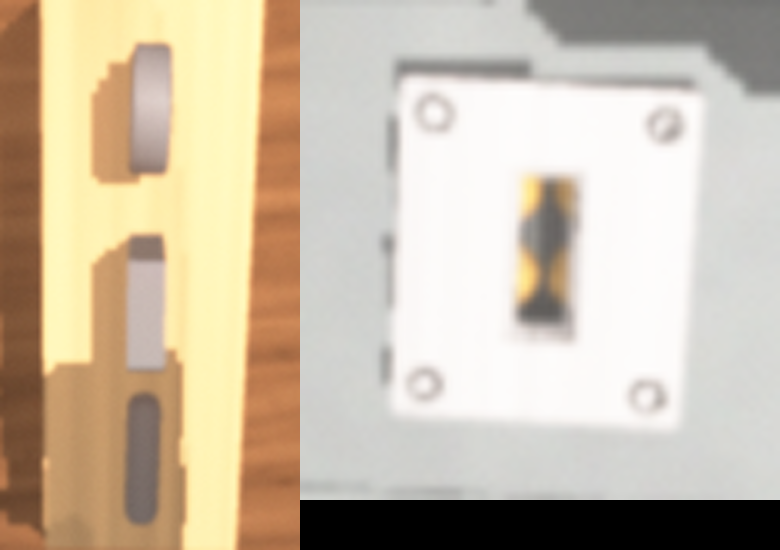

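Crop, left: the square head's top face spans (127..164, 260..370), centred at about image pixel (283.6,214.5). Right: plate corners at (403,75), (703,90), (683,428) and (393,412), with the slot at (518..580, 175..335).

```bash
python3 - <<'E'
from m import *
c=dict(np.load("wkey.npz")); f=lambda p:np.array(p,float)/3.3333+[240,120]-.35
P=onz(c,f([(145.5,315),(145.5,262),(145,369)]),.099); print("key",P.round(4))
P=onz(c,f([(145,459),(143,395),(143,523)]),.081); print("tee",P.round(4))
P=onz(c,f([(153,45),(152,172)]),.103); print("round",P.round(4))
c=dict(np.load("wlock.npz")); f=lambda p:np.array(p,float)/[6.234,6.25]+[235,180]-.4
P=onz(c,f([(403,75),(703,90),(683,428),(393,412)]),.104); print("plate",P.round(4),P.mean(0).round(4))
P=onz(c,f([(435,112),(665,125),(648,397),(423,383)]),.104); print("screws",P.round(4),P.mean(0).round(4)); a=P[0]+P[1]-P[2]-P[3]; b=P[1]+P[2]-P[0]-P[3]; print(np.degrees(np.arctan2(-a[1],-a[0])),np.degrees(np.arctan2(b[1],b[0])))
P=onz(c,f([(549,257),(550,177),(546,338)]),.104); print("slot",P.round(4))
E
python3 plan.py .5595 -.188 .16 -4.5
```

```text
key [[ 0.5611 -0.1884  0.099 ]
 [ 0.5621 -0.1742  0.099 ]
 [ 0.56   -0.2032  0.099 ]]
tee [[ 0.5578 -0.2376  0.081 ]
 [ 0.5586 -0.2177  0.081 ]
 [ 0.5558 -0.2582  0.081 ]]
round [[ 0.5674 -0.1206  0.103 ]
 [ 0.5652 -0.1507  0.103 ]]
plate [[0.4945 0.1704 0.104 ]
 [0.4994 0.2102 0.104 ]
 [0.5479 0.2068 0.104 ]
 [0.5425 0.1663 0.104 ]] [0.5211 0.1884 0.104 ]
screws [[0.4998 0.1744 0.104 ]
 [0.5039 0.205  0.104 ]
 [0.5428 0.202  0.104 ]
 [0.5385 0.1707 0.104 ]] [0.5212 0.188  0.104 ]
-5.005563839308145 82.2532017479617
slot [[0.5213 0.1889 0.104 ]
 [0.51   0.1894 0.104 ]
 [0.533  0.1881 0.104 ]]
pos [ 0.5606 -0.1867  0.2606] yang -3.92 F [ 0.48  0.52 -0.05] t 4.0 j [-0.28  0.45  0.66  1.84 -0.33  0.97  0.45]
total shift units [-0.0071 -0.0048  0.5032] rows@.25: 2.01 | turn units [-0.      0.      0.0032] rows@.047 0.07
```

```bash
python3 - <<'E'
from m import *
c=dict(np.load("wlock.npz")); f=lambda p:(np.array(p,float)-[300,0])/[6.234,6.25]+[235,180]-.4
P=onz(c,f([(403,75),(703,90),(683,428),(393,412)]),.104); print("plate",P.round(4),P.mean(0).round(4))
P=onz(c,f([(435,112),(665,125),(648,397),(423,383)]),.104); print("screws",P.mean(0).round(4)); a=P[0]+P[1]-P[2]-P[3]; b=P[1]+P[2]-P[0]-P[3]; print(np.degrees(np.arctan2(-a[1],-a[0])),np.degrees(np.arctan2(b[1],b[0])))
P=onz(c,f([(549,257),(550,177),(546,338)]),.104); print("slot",P.round(4))
E
python3 plan.py .561 -.1882 .146 -4.8
```

```text
plate [[0.4915 0.1306 0.104 ]
 [0.4965 0.1703 0.104 ]
 [0.5448 0.1647 0.104 ]
 [0.5394 0.1243 0.104 ]] [0.5181 0.1475 0.104 ]
screws [0.5183 0.1471 0.104 ]
-7.533423292257183 82.239550101824
slot [[0.5183 0.148  0.104 ]
 [0.507  0.149  0.104 ]
 [0.53   0.1466 0.104 ]]
pos [ 0.5606 -0.1867  0.2606] yang -3.92 F [ 0.48  0.52 -0.05] t 4.0 j [-0.28  0.45  0.66  1.84 -0.33  0.97  0.45]
total shift units [-0.0076  0.0028  0.5732] rows@.25: 2.29 | turn units [-0.      0.      0.0049] rows@.047 0.1
```

{"name": "move_arm", "arguments": {"deltas": [{"x":-0.008,"y":0.003,"z":0.15,"wx":0,"wy":0,"wz":0.005,"hand":1},{"x":0,"y":0,"z":0.15,"wx":0,"wy":0,"wz":0,"hand":1},{"x":0,"y":0,"z":0.15,"wx":0,"wy":0,"wz":0,"hand":0.7},{"x":0,"y":0,"z":0.1,"wx":0,"wy":0,"wz":0,"hand":0.5},{"x":0,"y":0,"z":0.012,"wx":0,"wy":0,"wz":0,"hand":0.3},{"x":0,"y":0,"z":0,"wx":0,"wy":0,"wz":0,"hand":0.3},{"x":0,"y":0,"z":0,"wx":0,"wy":0,"wz":0,"hand":0.3},{"x":0,"y":0,"z":0,"wx":0,"wy":0,"wz":0,"hand":0.3}]}}

```text
t: 4.8
eef_pos: [0.5617, -0.1888, 0.1496]
eef_rot: [2.314, 2.123, 0.002]
wrist_force: [-0.1, 0.1, 0.4]
gripper_width: 0.491
grip_force: 0.0
```

```bash
python3 plan.py .561 -.1882 .148 -4.8
```

```text
pos [ 0.5617 -0.1888  0.1496] yang -4.94 F [-0.08  0.15  0.43] t 4.8 j [-0.2   0.59  0.57  1.91 -0.45  0.76  0.54]
total shift units [ 0.0029 -0.0038  0.0079] rows@.25: 0.04 | turn units [ 0.0007  0.     -0.0008] rows@.047 0.02
```

{"name": "move_arm", "arguments": {"deltas": [{"x":0.003,"y":-0.003,"z":0.007,"wx":0,"wy":0,"wz":0,"hand":0.25},{"x":0,"y":0,"z":0,"wx":0,"wy":0,"wz":0,"hand":0.2},{"x":0,"y":0,"z":0,"wx":0,"wy":0,"wz":0,"hand":0.18},{"x":0,"y":0,"z":0,"wx":0,"wy":0,"wz":0,"hand":0.16},{"x":0,"y":0,"z":0,"wx":0,"wy":0,"wz":0,"hand":0.14},{"x":0,"y":0,"z":0,"wx":0,"wy":0,"wz":0,"hand":0.1},{"x":0,"y":0,"z":0,"wx":0,"wy":0,"wz":0,"hand":0},{"x":0,"y":0,"z":0,"wx":0,"wy":0,"wz":0,"hand":0},{"x":0,"y":0,"z":0,"wx":0,"wy":0,"wz":0,"hand":0},{"x":0,"y":0,"z":0,"wx":0,"wy":0,"wz":0,"hand":0}], "force": 25}}

```text
t: 5.8
eef_pos: [0.5617, -0.188, 0.1472]
eef_rot: [2.313, 2.122, 0.002]
wrist_force: [5.6, -0.8, -3.0]
gripper_width: 0.112
grip_force: 25.0
```

{"name": "move_arm", "arguments": {"deltas": [{"x":0,"y":0,"z":0,"wx":0,"wy":0,"wz":0,"hand":0},{"x":0,"y":0,"z":0,"wx":0,"wy":0,"wz":0,"hand":0},{"x":0,"y":0,"z":0,"wx":0,"wy":0,"wz":0,"hand":0},{"x":0,"y":0,"z":0,"wx":0,"wy":0,"wz":0,"hand":0},{"x":0,"y":0,"z":0,"wx":0,"wy":0,"wz":0,"hand":0}]}}

```text
t: 6.3
eef_pos: [0.5617, -0.188, 0.1472]
eef_rot: [2.313, 2.122, 0.002]
wrist_force: [6.1, -0.6, -1.1]
gripper_width: 0.11
grip_force: 25.0
```

{"name": "move_arm", "arguments": {"deltas": [{"x":0,"y":0.003,"z":0,"wx":0,"wy":0,"wz":0,"hand":0},{"x":0,"y":0,"z":0,"wx":0,"wy":0,"wz":0,"hand":0},{"x":0,"y":0,"z":0,"wx":0,"wy":0,"wz":0,"hand":0}]}}

```text
t: 6.6
eef_pos: [0.5618, -0.1881, 0.1472]
eef_rot: [2.314, 2.123, 0.001]
wrist_force: [5.2, -0.2, -0.1]
gripper_width: 0.109
grip_force: 25.0
```

{"name": "move_arm", "arguments": {"deltas": [{"x":0,"y":0.003,"z":-0.04,"wx":0,"wy":0,"wz":0,"hand":0},{"x":0,"y":0,"z":-0.06,"wx":0,"wy":0,"wz":0,"hand":0},{"x":0,"y":0,"z":-0.06,"wx":0,"wy":0,"wz":0,"hand":0},{"x":0,"y":0,"z":-0.06,"wx":0,"wy":0,"wz":0,"hand":0},{"x":0,"y":0,"z":-0.06,"wx":0,"wy":0,"wz":0,"hand":0},{"x":0,"y":0,"z":-0.1,"wx":0,"wy":0,"wz":0,"hand":0},{"x":0,"y":0,"z":-0.1,"wx":0,"wy":0,"wz":0,"hand":0},{"x":0,"y":0,"z":-0.08,"wx":0,"wy":0,"wz":0,"hand":0},{"x":0,"y":0,"z":0,"wx":0,"wy":0,"wz":0,"hand":0},{"x":0,"y":0,"z":0,"wx":0,"wy":0,"wz":0,"hand":0}], "force": 40}}

```text
t: 7.6
eef_pos: [0.5613, -0.1878, 0.2588]
eef_rot: [-2.315, -2.123, -0.0]
wrist_force: [-1.2, 0.3, -1.2]
gripper_width: 0.118
grip_force: 40.0
```

```bash
python3 - <<'E'
from plan import *
c=cam("scene"); t=cam("top"); w=cam("wrist"); np.savez("w2.npz",**w)
a=np.hstack([cv2.resize(w["pixels"][150:320,190:370],(400,378)),cv2.resize(c["pixels"][150:270,270:400],(400,378))]); cv2.imwrite("pics/lift.png",a); show([.5183,.1475,.26],82.5)
E
```

```text
pos [ 0.5611 -0.1877  0.2578] yang -4.94 F [ 0.04  0.73 -0.6 ] t 7.75 j [-0.28  0.45  0.67  1.84 -0.34  0.97  0.44]
total shift units [ 1.6515 -0.3573 -0.0099] rows@.25: 6.76 | turn units [-0.0005 -0.0005 -0.4858] rows@.047 10.34
```

View pics/lift.png

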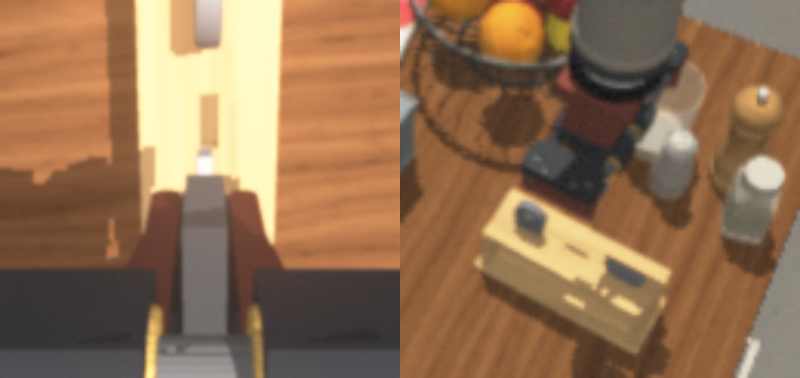

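Left: the key is held centred, its bit visible at about pixel (282,221) of the full wrist image. Right: the middle slot is empty and the other keys are in place. On to the lock.

{"name": "move_arm", "arguments": {"deltas": [{"x":0.2,"y":-0.043,"z":-0.01,"wx":0,"wy":0,"wz":0,"hand":0},{"x":0.24,"y":-0.052,"z":0,"wx":0,"wy":0,"wz":0,"hand":0},{"x":0.24,"y":-0.052,"z":0,"wx":0,"wy":0,"wz":0,"hand":0},{"x":0.24,"y":-0.052,"z":0,"wx":0,"wy":0,"wz":0,"hand":0},{"x":0.24,"y":-0.052,"z":0,"wx":0,"wy":0,"wz":0,"hand":0},{"x":0.24,"y":-0.052,"z":0,"wx":0,"wy":0,"wz":0,"hand":0},{"x":0.25,"y":-0.054,"z":0,"wx":0,"wy":0,"wz":0,"hand":0},{"x":0,"y":0,"z":0,"wx":0,"wy":0,"wz":-0.046,"hand":0},{"x":0,"y":0,"z":0,"wx":0,"wy":0,"wz":-0.047,"hand":0},{"x":0,"y":0,"z":0,"wx":0,"wy":0,"wz":-0.047,"hand":0}]}}

```text
t: 8.75
eef_pos: [0.5185, 0.1463, 0.26]
eef_rot: [-1.786, -2.584, 0.003]
wrist_force: [0.5, -0.6, -1.0]
gripper_width: 0.113
grip_force: 40.0
```

{"name": "move_arm", "arguments": {"deltas": [{"x":0,"y":0,"z":0,"wx":0,"wy":0,"wz":-0.047,"hand":0},{"x":0,"y":0,"z":0,"wx":0,"wy":0,"wz":-0.047,"hand":0},{"x":0,"y":0,"z":0,"wx":0,"wy":0,"wz":-0.047,"hand":0},{"x":0,"y":0,"z":0,"wx":0,"wy":0,"wz":-0.047,"hand":0},{"x":0,"y":0,"z":0,"wx":0,"wy":0,"wz":-0.047,"hand":0},{"x":0,"y":0,"z":0,"wx":0,"wy":0,"wz":-0.047,"hand":0},{"x":0,"y":0,"z":0,"wx":0,"wy":0,"wz":-0.047,"hand":0},{"x":0,"y":0,"z":0,"wx":0,"wy":0,"wz":-0.017,"hand":0},{"x":0,"y":0,"z":0,"wx":0,"wy":0,"wz":0,"hand":0},{"x":0,"y":0,"z":0,"wx":0,"wy":0,"wz":0,"hand":0}]}}

```text
t: 9.75
eef_pos: [0.5188, 0.1456, 0.2603]
eef_rot: [-0.207, -3.134, 0.001]
wrist_force: [0.0, 0.8, -1.7]
gripper_width: 0.109
grip_force: 40.0
```

```bash
python3 - <<'E'
from plan import *
w=cam("wrist"); np.savez("w3.npz",**w); show([.5183,.1475,.235],82.5)
s=sensors.sense()
a=cv2.resize(w["pixels"][150:270,200:360],(800,600),interpolation=2); cv2.imwrite("pics/above.png",a)
E
```

```text
pos [0.5189 0.1456 0.2604] yang 82.43 F [ 0.04 -1.14 -0.32] t 9.8 j [-0.64  0.31  0.31  1.94 -0.12  0.91  1.16]
total shift units [0.0041 0.0089 0.127 ] rows@.25: 0.51 | turn units [-0.0002 -0.0002 -0.0004] rows@.047 0.01
```

View pics/above.png

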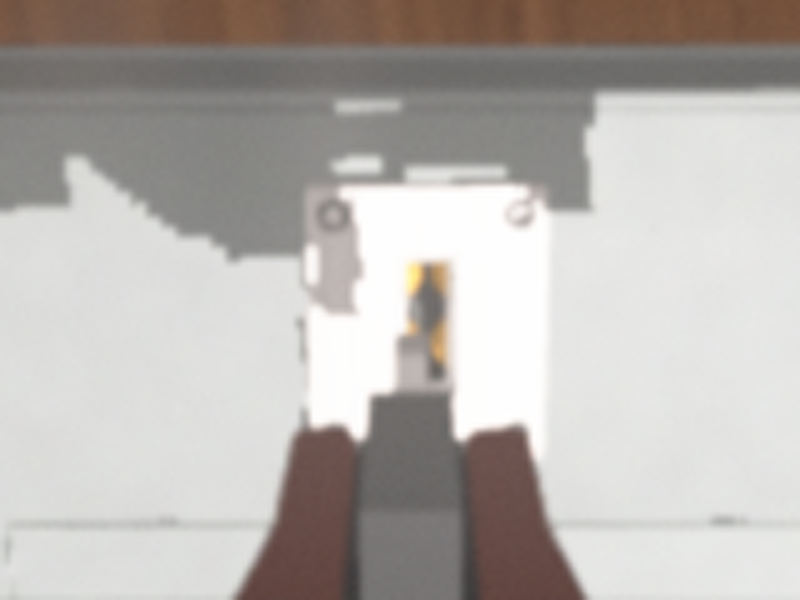

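Above the lock: the bit shows at crop (411,365), full (282.2,223), and the slot centre is at about (430,322), full (286,214.5). The slot lies to the right (+tool y) of the bit.

```bash
python3 - <<'E'
from plan import *
w=dict(np.load("w3.npz")); s=sensors.sense(); T=Ro.from_rotvec(s["eef_rot"]).as_matrix(); p=s["eef_pos"]
pr=lambda X:cv2.projectPoints(np.array(X,float),np.array(w["rvec"],float),w["t"],w["K"],w["D"])[0].reshape(-1,2)
tp=lambda v:p+T@np.array(v)
print("pred bit front-bottom corner",pr([tp([.010,-.0025,.123]),tp([.010,.0025,.123])]),"meas crop->",[(200+397/5,150+336/5),(200+427/5,150+336/5)])
print("pred head front-bottom edge",pr([tp([.015,-.005,.083]),tp([.015,.005,.083])]),"meas",[(200+370/5,150+395/5),(200+452/5,150+395/5)])
print("pred head top front edge",pr([tp([.015,-.005,.049]),tp([.015,.005,.049])]),"meas",[(200+358/5,150+510/5),(200+463/5,150+510/5)])
f=lambda q:np.array(q,float)/5+[200,150]-.4
P=onz(w,f([(430,262),(433,388),(432,325)]),.104); print("slot",P.round(4))
P=onz(w,f([(305,185),(545,187)]),.104); print("plate front corners",P.round(4))
print("tool y offset of slot in mm", ((P-p)@T*1000).round(1))
P=onz(w,f([(430,262),(433,388)]),.104);print(((P-p)@T*1000).round(1))
E
```

```text
pred bit front-bottom corner [[279.86783417 216.44826445]
 [286.72646276 216.44571594]] meas crop-> [(279.4, 217.2), (285.4, 217.2)]
pred head front-bottom edge [[275.1895988  228.71827603]
 [292.03986389 228.71256072]] meas [(274.0, 229.0), (290.4, 229.0)]
pred head top front edge [[273.64181446 252.79873978]
 [294.38339016 252.79305306]] meas [(271.6, 252.0), (292.6, 252.0)]
slot [[0.507  0.1492 0.104 ]
 [0.5292 0.1469 0.104 ]
 [0.518  0.1481 0.104 ]]
plate front corners [[0.4913 0.1305 0.104 ]
 [0.4969 0.1697 0.104 ]]
tool y offset of slot in mm [[ 25.2 -18.6 156.4]
 [ 24.9  21.  156.4]]
[[ 12.1   2.1 156.4]
 [-10.2   2.7 156.4]]
```

{"name": "move_arm", "arguments": {"deltas": [{"x":0.006,"y":0.0145,"z":0,"wx":0,"wy":0,"wz":0,"hand":0},{"x":0,"y":0,"z":0.06,"wx":0,"wy":0,"wz":0,"hand":0},{"x":0,"y":0,"z":0.06,"wx":0,"wy":0,"wz":0,"hand":0},{"x":0,"y":0,"z":0,"wx":0,"wy":0,"wz":0,"hand":0},{"x":0,"y":0,"z":0,"wx":0,"wy":0,"wz":0,"hand":0}]}}

```text
t: 10.3
eef_pos: [0.5179, 0.1486, 0.2361]
eef_rot: [-0.205, -3.134, 0.001]
wrist_force: [0.4, -0.5, -1.4]
gripper_width: 0.109
grip_force: 40.0
```

```bash
python3 - <<'E'
from plan import *
w=cam("wrist"); np.savez("w4.npz",**w); show([.5183,.1475,.227],82.5)
im=w["pixels"]
for v in range(204,236,2): print(v,' '.join(f"{x:3d}" for x in im[v,266:302].min(1)))
E
```

```text
pos [0.5183 0.1487 0.2366] yang 82.52 F [ 0.99  0.14 -0.6 ] t 10.35 j [-0.64  0.34  0.3   1.96 -0.13  0.86  1.17]
total shift units [-0.0009 -0.0058  0.0479] rows@.25: 0.19 | turn units [-0.0001 -0.0001  0.0001] rows@.047 0.0
204 177 178 179 181 179 181 180 182 182 184 189 222 250 254 254 254 254 254 254 254 254 254 254 254 254 254 254 254 254 254 254 254 254 251 237 225
206 178 178 179 181 180 180 180 183 182 182 184 213 247 253 253 254 254 254 254 254 254 254 254 254 254 254 254 254 254 254 254 254 254 254 254 254
208 178 178 180 181 180 180 181 182 184 185 183 184 193 201 224 251 254 254 254 254 254 254 254 254 254 254 254 254 254 254 254 254 254 254 254 254
210 178 177 179 180 181 180 180 180 180 180 177 174 171 171 197 242 251 252 252 251 251 251 252 254 254 254 254 254 254 254 254 254 254 254 254 254
212 178 180 180 181 179 180 180 179 176 171 166 153 146 141 140 153 162 161 159 164 192 227 245 253 254 254 254 254 254 254 254 254 254 254 254 254
214 178 179 179 179 180 178 180 179 177 173 167 157 147 136 120 109 102  97  98 115 159 207 242 253 254 254 254 254 254 254 254 254 25
[... 793 characters left out ...]
 172 160 137 138 164 175 178 178 179 173 159 185 217 239 251 253 254 254 254 254 254 254 254 254 254 254 254
228 253 254 254 253 249 243 235 200 157 138 133 122 123 134 138 139 140 139 135 129 140 159 182 211 237 251 254 254 254 254 254 254 254 254 254 254
230 253 254 254 254 254 254 251 217 137 106 106 106 104 104 106 105 105 107 107 105 106 106 107 134 207 249 253 254 254 254 254 254 254 254 254 254
232 253 254 254 254 254 254 251 216 134 107 104 105 105 105 106 107 105 105 105 105 105 106 107 118 186 247 253 254 254 254 254 254 254 254 254 254
234 247 248 251 253 253 254 251 208 128 103 104 104 106 104 103 104 105 105 104 106 106 104 106 110 173 246 253 253 253 253 253 251 250 250 250 251
```

{"name": "move_arm", "arguments": {"deltas": [{"x":0,"y":0,"z":0.02,"wx":0,"wy":0,"wz":0,"hand":0},{"x":0,"y":0,"z":0.02,"wx":0,"wy":0,"wz":0,"hand":0},{"x":0,"y":0,"z":0.015,"wx":0,"wy":0,"wz":0,"hand":0},{"x":0,"y":0,"z":0.01,"wx":0,"wy":0,"wz":0,"hand":0},{"x":0,"y":0,"z":0,"wx":0,"wy":0,"wz":0,"hand":0}]}}

```text
t: 10.85
eef_pos: [0.5182, 0.1488, 0.2236]
eef_rot: [-0.205, -3.135, 0.0]
wrist_force: [0.8, 0.3, -0.3]
gripper_width: 0.11
grip_force: 40.0
```

```bash
python3 plan.py .5183 .1475 .227 82.5
```

```text
pos [0.5182 0.1488 0.2236] yang 82.53 F [ 0.75  0.3  -0.26] t 10.85 j [-0.63  0.36  0.29  1.97 -0.14  0.83  1.18]
total shift units [-0.0014 -0.0062 -0.0172] rows@.25: 0.07 | turn units [-0.0001 -0.0001  0.0002] rows@.047 0.0
```

{"name": "move_arm", "arguments": {"deltas": [{"x":0,"y":0,"z":0.015,"wx":0,"wy":0,"wz":0,"hand":0},{"x":0,"y":0,"z":0.01,"wx":0,"wy":0,"wz":0.02,"hand":0},{"x":0,"y":0,"z":0.01,"wx":0,"wy":0,"wz":-0.04,"hand":0},{"x":0,"y":0,"z":0.01,"wx":0,"wy":0,"wz":0.04,"hand":0},{"x":0,"y":0,"z":0.01,"wx":0,"wy":0,"wz":-0.04,"hand":0},{"x":0,"y":0,"z":0,"wx":0,"wy":0,"wz":0.04,"hand":0},{"x":0,"y":0,"z":0,"wx":0,"wy":0,"wz":-0.02,"hand":0},{"x":0,"y":0,"z":0,"wx":0,"wy":0,"wz":0,"hand":0}], "force": 60}}

```text
t: 11.65
eef_pos: [0.5191, 0.1485, 0.2139]
eef_rot: [0.203, 3.133, 0.001]
wrist_force: [0.4, -1.7, 7.7]
gripper_width: 0.111
grip_force: 60.0
```

```bash
python3 plan.py .5183 .1475 .2092 82.5
```

```text
pos [0.5191 0.1485 0.2139] yang 82.6 F [ 0.38 -1.65  7.67] t 11.65 j [-0.63  0.37  0.29  1.98 -0.14  0.81  1.18]
total shift units [ 0.0032 -0.0056  0.0236] rows@.25: 0.1 | turn units [0.0002 0.0005 0.0005] rows@.047 0.02
```

Within the pins (7.7 N). Keep pushing with wiggle.

{"name": "move_arm", "arguments": {"deltas": [{"x":0,"y":0,"z":0.01,"wx":0,"wy":0,"wz":0.02,"hand":0},{"x":0,"y":0,"z":0.01,"wx":0,"wy":0,"wz":-0.04,"hand":0},{"x":0,"y":0,"z":0.005,"wx":0,"wy":0,"wz":0.04,"hand":0},{"x":0,"y":0,"z":0.005,"wx":0,"wy":0,"wz":-0.04,"hand":0},{"x":0,"y":0,"z":0,"wx":0,"wy":0,"wz":0.04,"hand":0},{"x":0,"y":0,"z":0,"wx":0,"wy":0,"wz":-0.04,"hand":0},{"x":0,"y":0,"z":0,"wx":0,"wy":0,"wz":0.02,"hand":0},{"x":0,"y":0,"z":0,"wx":0,"wy":0,"wz":0,"hand":0}]}}

```text
t: 12.45
eef_pos: [0.52, 0.1484, 0.2088]
eef_rot: [0.208, 3.131, 0.002]
wrist_force: [0.3, -2.0, 12.2]
gripper_width: 0.11
grip_force: 60.0
```

```bash
python3 plan.py .5183 .1475 .2092 82.5
```

```text
pos [0.52   0.1484 0.2088] yang 82.4 F [ 0.29 -1.96 12.2 ] t 12.45 j [-0.62  0.38  0.29  1.98 -0.15  0.8   1.18]
total shift units [ 0.008  -0.0055 -0.0022] rows@.25: 0.04 | turn units [ 0.0005  0.0012 -0.0006] rows@.047 0.03
```

{"name": "move_arm", "arguments": {"deltas": [{"x":0,"y":0,"z":0.008,"wx":0,"wy":0,"wz":0.02,"hand":0},{"x":0,"y":0,"z":0.004,"wx":0,"wy":0,"wz":-0.04,"hand":0},{"x":0,"y":0,"z":0,"wx":0,"wy":0,"wz":0.04,"hand":0},{"x":0,"y":0,"z":0,"wx":0,"wy":0,"wz":-0.04,"hand":0},{"x":0,"y":0,"z":0,"wx":0,"wy":0,"wz":0.02,"hand":0},{"x":0,"y":0,"z":0,"wx":0,"wy":0,"wz":0,"hand":0}]}}

```text
t: 13.05
eef_pos: [0.5203, 0.1484, 0.2084]
eef_rot: [0.208, 3.13, 0.004]
wrist_force: [-6.7, -4.3, 31.3]
gripper_width: 0.113
grip_force: 60.0
```

```bash
python3 plan.py .5183 .1475 .2092 82.5
```

```text
pos [0.5203 0.1484 0.2084] yang 82.38 F [-6.68 -4.27 31.26] t 13.05 j [-0.62  0.38  0.28  1.98 -0.15  0.79  1.18]
total shift units [ 0.0094 -0.0057 -0.0039] rows@.25: 0.05 | turn units [ 0.0008  0.0013 -0.0007] rows@.047 0.04
```

{"name": "move_arm", "arguments": {"deltas": [{"x":0,"y":0,"z":-0.009,"wx":0,"wy":0,"wz":0,"hand":0},{"x":0,"y":0,"z":0,"wx":0,"wy":0,"wz":0,"hand":0},{"x":0,"y":0,"z":0,"wx":0,"wy":0,"wz":0,"hand":0},{"x":0,"y":0,"z":0,"wx":0,"wy":0,"wz":0.03,"hand":0},{"x":0,"y":0,"z":0,"wx":0,"wy":0,"wz":0.04,"hand":0},{"x":0,"y":0,"z":0,"wx":0,"wy":0,"wz":0.04,"hand":0},{"x":0,"y":0,"z":0,"wx":0,"wy":0,"wz":0,"hand":0}]}}

```text
t: 13.75
eef_pos: [0.5202, 0.148, 0.2087]
eef_rot: [0.747, 3.048, 0.002]
wrist_force: [-2.7, -3.2, 18.0]
gripper_width: 0.109
grip_force: 60.0
```

```bash
python3 - <<'E'
from plan import *
show([.5183,.1475,.2092],82.5); print(sensors.sense()["wrist_torque"])
E
```

```text
pos [0.5202 0.148  0.2087] yang 62.47 F [-2.71 -3.19 18.05] t 13.75 j [-0.69  0.39  0.37  1.99 -0.19  0.8   0.88]
total shift units [ 0.0071 -0.0065 -0.0026] rows@.25: 0.04 | turn units [ 0.0005  0.0012 -0.1113] rows@.047 2.37
[-1.10617699  0.56036121  0.06907358]
```

{"name": "move_arm", "arguments": {"deltas": [{"x":0,"y":0,"z":-0.002,"wx":0,"wy":0,"wz":0.045,"hand":0},{"x":0,"y":0,"z":0,"wx":0,"wy":0,"wz":0.045,"hand":0},{"x":0,"y":0,"z":0,"wx":0,"wy":0,"wz":0.045,"hand":0},{"x":0,"y":0,"z":0,"wx":0,"wy":0,"wz":0.045,"hand":0},{"x":0,"y":0,"z":0,"wx":0,"wy":0,"wz":0.045,"hand":0},{"x":0,"y":0,"z":0,"wx":0,"wy":0,"wz":0.045,"hand":0},{"x":0,"y":0,"z":0,"wx":0,"wy":0,"wz":0.045,"hand":0},{"x":0,"y":0,"z":0,"wx":0,"wy":0,"wz":0.045,"hand":0},{"x":0,"y":0,"z":0,"wx":0,"wy":0,"wz":0.045,"hand":0},{"x":0,"y":0,"z":0,"wx":0,"wy":0,"wz":0,"hand":0}]}}

```text
t: 14.75
eef_pos: [0.5196, 0.1481, 0.2087]
eef_rot: [2.413, 2.01, 0.003]
wrist_force: [-3.9, -3.6, 18.5]
gripper_width: 0.11
grip_force: 60.0
```

```bash
python3 - <<'E'
from plan import *
show([.5183,.1475,.2092],-7.5); print(sensors.sense()["wrist_torque"])
E
```

```text
pos [0.5196 0.1481 0.2087] yang -10.42 F [-3.87 -3.61 18.5 ] t 14.75 j [-0.93  0.44  0.69  2.   -0.38  0.82 -0.21]
total shift units [-0.0041 -0.0061 -0.0028] rows@.25: 0.03 | turn units [ 0.0008 -0.0002 -0.0162] rows@.047 0.35
[-0.94828888  1.06180294  0.09472589]
```

{"name": "move_arm", "arguments": {"deltas": [{"x":0,"y":0,"z":-0.003,"wx":0,"wy":0,"wz":0.03,"hand":0},{"x":0,"y":0,"z":0,"wx":0,"wy":0,"wz":0,"hand":0},{"x":0,"y":0,"z":0,"wx":0,"wy":0,"wz":0,"hand":0}]}}

```text
t: 15.05
eef_pos: [0.5192, 0.1485, 0.2088]
eef_rot: [2.502, 1.9, 0.003]
wrist_force: [-2.7, -2.7, 12.8]
gripper_width: 0.111
grip_force: 60.0
```

```bash
python3 - <<'E'
from plan import *
show([.5183,.1475,.2092],-7.5); print(sensors.sense()["wrist_torque"])
w=cam("wrist"); t=cam("scene")
cv2.imwrite("pics/turned.png",np.hstack([cv2.resize(w["pixels"][120:300,180:380],(400,360)),cv2.resize(t["pixels"][130:265,170:320],(400,360))]))
E
```

```text
pos [0.5192 0.1485 0.2088] yang -15.57 F [-2.72 -2.75 12.8 ] t 15.05 j [-0.95  0.45  0.71  2.   -0.4   0.83 -0.28]
total shift units [-0.0063 -0.0031 -0.0022] rows@.25: 0.03 | turn units [ 0.0005 -0.0004 -0.0448] rows@.047 0.95
[-0.50585125  0.86492067  0.10549522]
```

View pics/turned.png

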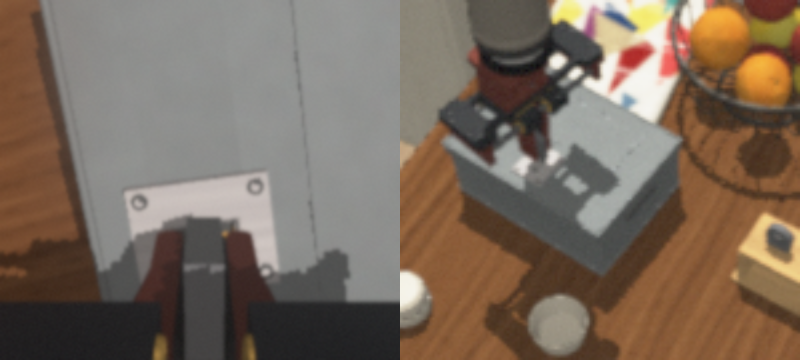

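The head has turned with the fingers, at right angles to the plate, and the lid is still shut. I'll add a bit more turn as margin and check the torque.

{"name": "move_arm", "arguments": {"deltas": [{"x":0,"y":0,"z":-0.002,"wx":0,"wy":0,"wz":0.025,"hand":0},{"x":0,"y":0,"z":0,"wx":0,"wy":0,"wz":0,"hand":0},{"x":0,"y":0,"z":0,"wx":0,"wy":0,"wz":0,"hand":0}]}}

```text
t: 15.45
eef_pos: [0.5191, 0.1488, 0.2088]
eef_rot: [2.573, 1.802, 0.003]
wrist_force: [-2.4, -1.3, 9.8]
gripper_width: 0.113
grip_force: 60.0
```

```bash
cat > lift.py <<'E'
from plan import *
# rigid turn of the tool about the hinge line: total, as per-row tool increments (first shift, then turn)
yaw=np.radians(-7.4); k=np.array([.5183,.1478,0]); h=k+.125*np.array([np.cos(yaw),np.sin(yaw),0]); h[2]=.085
ax=np.array([-np.sin(yaw),np.cos(yaw),0])
s=sensors.sense(); p=s["eef_pos"]; T=Ro.from_rotvec(s["eef_rot"]).as_matrix()
print("yang",np.degrees(np.arctan2(T[1,1],T[0,1])),"p",p,"F",s["wrist_force"],"tq",s["wrist_torque"])
n=10; th=.30
for i in range(n):
    Q=Ro.from_rotvec(ax*th/n).as_matrix(); p2=h+Q@(p-h); T2=Q@T
    print((T.T@(p2-p)/.2).round(4),(Ro.from_matrix(T.T@T2).as_rotvec()/np.pi).round(4)); p,T=p2,T2
print(p)
E
python3 lift.py
```

```text
yang -20.00960091285444 p [0.51907095 0.14882243 0.20882595] F [-2.42473079 -1.33547694  9.7901091 ] tq [-0.42127698  0.60824331  0.42855652]
[ 0.0041  0.0184 -0.0183] [ 0.0093 -0.0021  0.    ]
[ 0.0041  0.0184 -0.0183] [ 0.0093 -0.0021  0.    ]
[ 0.0041  0.0184 -0.0183] [ 0.0093 -0.0021  0.    ]
[ 0.0041  0.0184 -0.0183] [ 0.0093 -0.0021  0.    ]
[ 0.0041  0.0184 -0.0183] [ 0.0093 -0.0021  0.    ]
[ 0.0041  0.0184 -0.0183] [ 0.0093 -0.0021  0.    ]
[ 0.0041  0.0184 -0.0183] [ 0.0093 -0.0021  0.    ]
[ 0.0041  0.0184 -0.0183] [ 0.0093 -0.0021  0.    ]
[ 0.0041  0.0184 -0.0183] [ 0.0093 -0.0021  0.    ]
[ 0.0041  0.0184 -0.0183] [ 0.0093 -0.0021  0.    ]
[0.56086765 0.14339398 0.24004845]
```

{"name": "move_arm", "arguments": {"deltas": [{"x":0,"y":0,"z":-0.008,"wx":0,"wy":0,"wz":0,"hand":0},{"x":0.002,"y":0.009,"z":-0.009,"wx":0.0047,"wy":-0.001,"wz":0,"hand":0},{"x":0.002,"y":0.009,"z":-0.009,"wx":0.0047,"wy":-0.001,"wz":0,"hand":0},{"x":0.002,"y":0.009,"z":-0.009,"wx":0.0047,"wy":-0.001,"wz":0,"hand":0},{"x":0.002,"y":0.009,"z":-0.009,"wx":0.0047,"wy":-0.001,"wz":0,"hand":0},{"x":0.002,"y":0.009,"z":-0.009,"wx":0.0047,"wy":-0.001,"wz":0,"hand":0},{"x":0.002,"y":0.009,"z":-0.009,"wx":0.0047,"wy":-0.001,"wz":0,"hand":0},{"x":0,"y":0,"z":0,"wx":0,"wy":0,"wz":0,"hand":0},{"x":0,"y":0,"z":0,"wx":0,"wy":0,"wz":0,"hand":0}]}}

```text
t: 16.35
eef_pos: [0.5304, 0.1473, 0.2196]
eef_rot: [-2.523, -1.764, 0.1]
wrist_force: [5.5, -0.9, -5.1]
gripper_width: 0.115
grip_force: 60.0
```

```bash
cat > chk.py <<'E'
from plan import *
s=sensors.sense(); T=Ro.from_rotvec(s["eef_rot"]).as_matrix(); p=s["eef_pos"]; kb=p+T[:,2]*.1222
print("p",p.round(4),"key bottom",kb.round(4),"tilt",np.arccos(-T[2,2]).round(3),"F",s["wrist_force"].round(1),"tq",s["wrist_torque"].round(2),s["grip_force"],s["t"])
print("lid angle from key bottom rise",((kb[2]-.0866)/.125).round(3))
E
python3 chk.py
```

```text
p [0.5304 0.1473 0.2196] key bottom [0.5196 0.1488 0.0979] tilt 0.089 F [ 5.5 -0.9 -5.1] tq [-0.15 -1.66  0.34] 60.00543236732483 16.35
lid angle from key bottom rise 0.09
```

Lid is following the key (about 5 N pull). Continue.

{"name": "move_arm", "arguments": {"deltas": [{"x":0.003,"y":0.014,"z":-0.0145,"wx":0.007,"wy":-0.0016,"wz":0,"hand":0},{"x":0.003,"y":0.014,"z":-0.0145,"wx":0.007,"wy":-0.0016,"wz":0,"hand":0},{"x":0.003,"y":0.014,"z":-0.0145,"wx":0.007,"wy":-0.0016,"wz":0,"hand":0},{"x":0.003,"y":0.014,"z":-0.0145,"wx":0.007,"wy":-0.0016,"wz":0,"hand":0},{"x":0.003,"y":0.014,"z":-0.0145,"wx":0.007,"wy":-0.0016,"wz":0,"hand":0},{"x":0.003,"y":0.014,"z":-0.0145,"wx":0.007,"wy":-0.0016,"wz":0,"hand":0},{"x":0.003,"y":0.014,"z":-0.0145,"wx":0.007,"wy":-0.0016,"wz":0,"hand":0},{"x":0.003,"y":0.014,"z":-0.0145,"wx":0.007,"wy":-0.0016,"wz":0,"hand":0},{"x":0,"y":0,"z":0,"wx":0,"wy":0,"wz":0,"hand":0},{"x":0,"y":0,"z":0,"wx":0,"wy":0,"wz":0,"hand":0}]}}

```text
t: 17.35
eef_pos: [0.5562, 0.1439, 0.2382]
eef_rot: [-2.413, -1.688, 0.294]
wrist_force: [5.4, 0.0, -5.6]
gripper_width: 0.112
grip_force: 60.0
```

```bash
python3 chk.py
```

```text
p [0.5562 0.1439 0.2382] key bottom [0.524  0.1482 0.1204] tilt 0.27 F [ 5.4  0.  -5.6] tq [ 0.07 -2.12  0.26] 60.003275871276855 17.35
lid angle from key bottom rise 0.271
```

{"name": "move_arm", "arguments": {"deltas": [{"x":0.003,"y":0.014,"z":-0.0145,"wx":0.007,"wy":-0.0016,"wz":0,"hand":0},{"x":0.003,"y":0.014,"z":-0.0145,"wx":0.007,"wy":-0.0016,"wz":0,"hand":0},{"x":0,"y":0,"z":0,"wx":0,"wy":0,"wz":0,"hand":0},{"x":0,"y":0,"z":0,"wx":0,"wy":0,"wz":0,"hand":0},{"x":0,"y":0,"z":0,"wx":0,"wy":0,"wz":0,"hand":0},{"x":0,"y":0,"z":0,"wx":0,"wy":0,"wz":0,"hand":0},{"x":0,"y":0,"z":0,"wx":0,"wy":0,"wz":0,"hand":0}]}}

```text
t: 18.05
eef_pos: [0.5631, 0.143, 0.2423]
eef_rot: [-2.384, -1.668, 0.34]
wrist_force: [5.8, 0.0, -6.8]
gripper_width: 0.111
grip_force: 60.0
```

```bash
python3 chk.py; python3 - <<'E'
from h import *
def sl(c):
    v,u=np.mgrid[0:420,0:560]; P=dep(c,np.c_[u.ravel(),v.ravel()]); y=np.radians(-7.4); d=P-[.5183,.1478,0]
    a=d[:,0]*np.cos(y)+d[:,1]*np.sin(y); b=-d[:,0]*np.sin(y)+d[:,1]*np.cos(y)
    for a0 in(-35,-25,-10,10,40,80,100):
        m=(abs(a*1000-a0)<4)&(abs(b)>.05)&(abs(b)<.1)&(P[:,2]>.05)&(P[:,2]<.2); print(a0,m.sum(),np.median(P[m,2]).round(4) if m.any() else None)
sl(dict(np.load("scene0.npz"))); c=cam("scene"); sl(c)
E
```

```text
p [0.5631 0.143  0.2423] key bottom [0.5257 0.148  0.1261] tilt 0.314 F [ 5.8  0.  -6.8] tq [ 0.09 -2.25  0.24] 60.00190794467926 18.05
lid angle from key bottom rise 0.316
-35 151 0.0705
-25 71 0.0984
-10 69 0.0987
10 69 0.0991
40 68 0.0995
80 60 0.0989
100 64 0.0981
-35 197 0.0787
-25 74 0.1486
-10 61 0.1437
10 60 0.1369
40 52 0.1267
80 33 0.114
100 29 0.107
```

```bash
python3 -c "
from rig import order; print(order.close_job())"
```

```text
the job is handed in; nothing more can be done
None
```

The job is handed in: the cash box is open and held by the turned square-headed key, with the lid's front edge up about 5 cm by depth measurement. The hand-in call did not report a verdict.

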